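# Switch on the induction cooker and bring up the heat under the pan

## Robot

A 6-joint arm with a two-finger parallel gripper is mounted at the origin on the work surface. World frame = base frame: x ahead of the robot, y to its left, z up, the work surface at z = 0. Lengths are in m, angles in degrees, forces in N, time in s.
With the tool pointing down it reaches from about 0.375 to 0.9 m from the base axis. Payload 3.1 kg.
Tool frame: the origin (TCP) lies on the centre line of the jaws, within the pads' length; the fingertips stand 19 mm ahead of it and the grasp point (between the pads) is the TCP (tips_ahead is the distance from the TCP to the fingertips, in m); z points along the fingers, y is the line along which they close (so a half turn about z gives the same grasp; the last joint's range is limited). The gripper opens to 87 mm and grips with 3 to 60 N. Pads are 19 mm wide; open, the fingers measure 117 mm over their backs; the gripper's body (75 mm by 190 mm) begins 51 mm behind the grasp point.
Start: joints at [-74.914, 30.224, 82.088, -0, 67.689, -10.227], TCP at [0.267, -0.565, 0.242] pointing down, gripper open.
Joint ranges: [-176.69, 176.69], [-43.24, 126.21], [12.49, 139.97], [-82, 262], [0, 151.66], [-163.58, 163.58]. Speed limits (degrees/s): [159.86, 159.86, 180, 180, 180, 180].

## Interface

Orientations are given as a 3x3 rotation matrix whose columns are the frame's x, y, z axes.
In Python, from rig import read_state, capture, hand_in, trace, landmark_of, tips_ahead gives the robot as it stands.
- The arm moves only by the shell command python3 -m jog 'ROWS'. ROWS is JSON, a list of rows, each an object of numbers: "tx", "ty", "tz": the shift along the tool's x, y, z in cm; "roll": the turn about the tool's z in rad; "jaw": the opening, from 0 (shut) to 1 (fully open). A call has 1 to 8 rows; each row shifts and turns the commanded pose from where the row before left it, along the tool's axes as they then stand; what a row does not reach is not made up. A row lasts 1/10 s, in which the tool goes at most 50 mm and 8.59 degrees, less where a joint would pass 70% of its speed; a pose out of reach is approached as far as the arm can. A call with a gripper value outside its range is refused whole. The fingers move at their own pace and stop on an object; the grip force is fixed at half the most. Time passes only in rows, so rows that do not move let the fingers close. It gives the time, the measured TCP pose, the force, the opening and the grip force at its end, in the units of the state.
- read_state(): the state, without advancing time (a new reading comes with each control period).
- capture(name): name is "scene" or "top" or "wrist"; returns a dict with "img" (420x560x3 uint8, red, green, blue), "vertical_fov" (degrees; the focal length in pixels is half the picture's height over the tangent of half this angle, whatever the lens; pixels are square), "cx", "cy" (the principal point, pixels), "k1" (the pictures are not rectified: a ray, as slopes to the right and down, at radius r is drawn at 1 + k1 r^2 times it, then the intrinsics apply), "cam_to_world" (4x4, takes a point from camera to world coordinates); the wrist camera has in their place "tool_from_camera" (4x4, takes a point from camera to tool coordinates, whose origin is the TCP and whose axes are the flange's). Camera axes: x right, y up, looking along -z (the intrinsics and any distortion apply to the point x, -y, -z); pixel columns grow to the right and rows downward; lengths in m; the calibration is good to about 2 mm. A picture is of the moment at which its call begins: read the wrist's pose just before it. There is no depth.
- hand_in(): hands the job in; it is judged then, once.
Trained networks look in the newest picture that a camera, given by its name, has taken for a name from the list of things; names that differ only in an ending like _2 or _b are one class to them, and where a whole thing is asked for, a point or a joint stands for the part that bears it (a point fixed in the world has none). Each returns a list of dicts, best first, with "p" (0 to 1); they miss things now and then, are a little off and sometimes report something else, mostly with a low value. They report only what shows in the picture. A call takes as long as a camera call.
- trace(camera, thing): "pixels" (420x560 bool, what is visible of it) and "bbox" ([left, top, width, height] in pixels, round what is visible of it).
- landmark_of(camera, thing): "point" ([row, column] in pixels: a listed point, or the origin of a listed thing).
The state is a dict: "time_s": time; "joint_positions": joint angles; "qvel": joint speeds; "tau": joint torques, N m; "position": TCP position; "tcp_rot": TCP orientation; "force": force on the tool from outside, world axes, zero at the start; "moment": the same for the moment, N m; "opening": opening from 0.0 (shut) to 1.0 (fully open); "grasp_force": force on a finger pad.
Only numpy, scipy, OpenCV 4.12 (cv2) and the standard library are available. Lean on these libraries where they do the work, as an engineer would, in place of code of your own. Each camera call takes 0.05 s, during which the arm holds its last target. There are 200 camera calls.

## Task

Get the frying pan heating on the portable induction cooker: press the near end of the black main rocker switch so that it tips fully over to on and stays, then tap the long heating key, then tap the plus key to bring up the heat. Use a fingertip and only light pressure, let each key come back up before the next, press no other key, and leave the cooker, the pan and the things around it where they stand.

Things in the scene. Friction and masses are not known exactly. Their poses are not given: they have to be found in the camera images.
- cooker: Portable induction cooker, 4.5 kg, loose on rubber feet, 380 mm deep (x), 300 wide (y), 60 high: steel, black glass plate and, on its -x edge nearest the robot, a level black panel, face at z = 58 mm. Origin: centre of underside; x away from the robot, y left. Left to right on the panel: rocker (pivot x -152, y 112 mm), then keys at x -157: heating (y 53), minus (-6), plus (-50), timer (-102).
- main_switch (a joint): Main rocker switch at the panel's left end (left, right: as seen from the robot): black, 40 mm long (near to far), 24 wide, pivot at mid length 4.5 mm above the panel; white stroke on near half, ring on far. Value in rad: 0 off (near end up, as at the start), 0.40 on (near end down on its stop). Stays where left; 2 N at the near end moves it, on from 0.33.
- main_switch_near_end (a point): Point to press on the main rocker: on the top face of its near half, 15 mm from the pivot towards the robot; when off it stands 9 mm above the panel face, when on 3 mm. It moves with the rocker. At the stop the switch's springy mount sinks 1 mm per 6 N beyond 3.6 N, at most 2.5 mm. Pushing anything on the cooker with over 30 N is rough.
- heat_key (a joint): The long heating key: oblong, 38 mm wide (y) by 18 mm deep, marked with three short parallel strokes, next to the right of the rocker. Sprung key, top 7 mm above the panel. Joint in m: 0 up, 0.0045 fully down; moves from 1.3 N, bottoms at 8.5 N, returns by itself; counts as pressed from 0.0015 (3.7 N).
- heat_key_top (a point): Centre of the top face of the heating key (key up); moves with the key. z points up.
- minus_key (a joint): The minus key, not to be pressed: 18 mm square, marked with a single stroke, left one of the two square keys. Sprung key, top 7 mm above the panel. Joint in m: 0 up, 0.0045 fully down; moves from 1.3 N, bottoms at 8.5 N, returns by itself; counts as pressed from 0.0015 (3.7 N).
- minus_key_top (a point): Centre of the top face of the minus key (key up); moves with the key. z points up.
- plus_key (a joint): The plus key: 18 mm square, marked with a cross, right one of the two square keys, 44 mm from the minus key between centres. Sprung key, top 7 mm above the panel. Joint in m: 0 up, 0.0045 fully down; moves from 1.3 N, bottoms at 8.5 N, returns by itself; counts as pressed from 0.0015 (3.7 N).
- plus_key_top (a point): Centre of the top face of the plus key (key up); moves with the key. z points up.
- timer_key (a joint): The timer key, not to be pressed: round, 20 mm in diameter, marked with a clock face, right end of the panel. Sprung key, top 7 mm above the panel. Joint in m: 0 up, 0.0045 fully down; moves from 1.3 N, bottoms at 8.5 N, returns by itself; counts as pressed from 0.0015 (3.7 N).
- timer_key_top (a point): Centre of the top face of the timer key (key up); moves with the key. z points up.
- pan: Empty dark steel frying pan, 220 mm across the rim, 45 mm high, standing loose on the glass plate; straight black handle reaching 285 mm from the centre along the pan's x, rising to 74 mm above its foot and pointing away from the panel and to the right. Origin: centre of its underside, z up. Rim 105 mm above the table.
- oil_bottle: Amber oil bottle with a white cap, 64 mm in diameter, 185 mm tall, standing loose beside the cooker. Origin: centre of its underside, z up.
- salt_jar: Glass salt jar with a steel lid, 72 mm in diameter, 95 mm tall, standing loose beside the cooker. Origin: centre of its underside, z up.

How it is judged:
By the outcome, as a careful person would: the job done as asked, in the order asked, and still so for the second after the job is handed in, with the robot touching nothing.
It also fails if it takes over 35 s, if anything falls off the work surface, if the arm or the gripper's body presses on something with over 40 N, if the wrist force passes 120 N, or if a joint passes its speed limit or range.

## Working session

There is one attempt and no reset: what is moved stays moved. The work goes in short steps, Python scripts to look and compute and a shell command to move; the robot and the scene stay as the last step left them, time stands still between calls to the robot, and variables do not carry over. Pictures are saved under pics/ and viewed, at most 10 in all, crops included, and the job is handed in when it is done.

```bash
mkdir -p pics
cat > h.py <<'E'
import numpy as np, cv2
from rig import *
def K(c):
    h,w=c["img"].shape[:2]; f=h/2/np.tan(np.radians(c["vertical_fov"])/2)
    return np.array([[f,0,c["cx"]],[0,f,c["cy"]],[0,0,1]]), np.array([c["k1"],0,0,0,0.])
def pose(c,st=None):
    if "cam_to_world" in c: return np.array(c["cam_to_world"])
    T=np.eye(4); T[:3,:3]=st["tcp_rot"]; T[:3,3]=st["position"]
    return T@np.array(c["tool_from_camera"])
def ray(c,T,rc):
    k,d=K(c)
    # k1 forward model on slopes == OpenCV radial k1
    u=cv2.undistortPoints(np.array([[[rc[1],rc[0]]]],float),k,d)[0,0]
    return T[:3,3], T[:3,:3]@np.array([u[0],-u[1],-1])
def atz(c,T,rc,z):
    o,v=ray(c,T,rc); return o+v*(z-o[2])/v[2]
def save(n,img): cv2.imwrite("pics/"+n,cv2.cvtColor(img,cv2.COLOR_RGB2BGR))
E
python3 - <<'E'
from h import *
s=read_state(); print(s["time_s"],s["position"],s["tcp_rot"],s["force"],s["opening"],tips_ahead)
Z=dict(main_switch_near_end=.067,heat_key_top=.065,minus_key_top=.065,plus_key_top=.065,timer_key_top=.065,cooker=0,pan=.06,oil_bottle=0,salt_jar=0)
ims=[]
for n in ["top","scene"]:
    c=capture(n);T=pose(c);ims.append(c["img"])
    print(n,c["vertical_fov"],T[:3,3])
    for t,z in Z.items():
        for r in landmark_of(n,t)[:2]: print(n,t,round(r["p"],2),np.round(r["point"],1),atz(c,T,r["point"],z).round(4))
    save(n+"1.png",c["img"])
E
```

```text
0.0 [ 0.26704255 -0.56429227  0.24056872] [[ 9.03990597e-01  4.27551939e-01 -5.83741881e-04]
 [ 4.27552171e-01 -9.03988195e-01  2.11758802e-03]
 [ 3.77683095e-04 -2.16385977e-03 -9.99997588e-01]] [ 0.18013084  0.22092283 -0.45976923] 0.9976852131718876 0.019
top 51.993526103755315 [0.5180774  0.032672   1.02667064]
top main_switch_near_end 0.62 [275.3 226.9] [0.4811 0.1505 0.067 ]
top heat_key_top 0.49 [265.2 252.8] [0.5044 0.0938 0.065 ]
top minus_key_top 0.54 [263.6 280.7] [0.5089 0.032  0.065 ]
top plus_key_top 0.51 [259.  301.3] [ 0.5199 -0.0136  0.065 ]
top timer_key_top 0.54 [257.3 323.7] [ 0.5244 -0.0635  0.065 ]
top pan 0.75 [182.7 267.8] [0.6913 0.0645 0.06  ]
top oil_bottle 0.35 [256.7 322.9] [ 0.5262 -0.0681  0.    ]
top salt_jar 0.68 [194.8 374.8] [ 0.6772 -0.1931  0.    ]
top salt_jar 0.47 [215.3 162.1] [0.6185 0.3193 0.    ]
scene 42.481862994328175 [1.5266954  0.37571411 0.7341495 ]
scene main_switch_near_end 0.55 [174.  350.6] [0.4803 0.1404 0.067 ]
scene heat_key_top 0.74 [213.2 182.5] [ 0.7522 -0.1484  0.065 ]
scene heat_key_top 0.41 [249.4 410. ] [0.6992 0.3173 0.065 ]
scene minus_key_top 0.42 [173.7 300.2] [0.5178 0.0299 0.065 ]
scene timer_key_top 0.56 [170.3 262.7] [ 0.5351 -0.0574  0.065 ]
scene cooker 0.93 [234.5 292. ] [0.6604 0.0628 0.    ]
scene pan 0.68 [219.  288.8] [0.6852 0.0643 0.06  ]
scene oil_bottle 0.84 [248.4 411.3] [0.6145 0.3136 0.    ]
scene salt_jar 0.93 [217.1 181.4] [ 0.6911 -0.1941  0.    ]
```

View pics/top1.png

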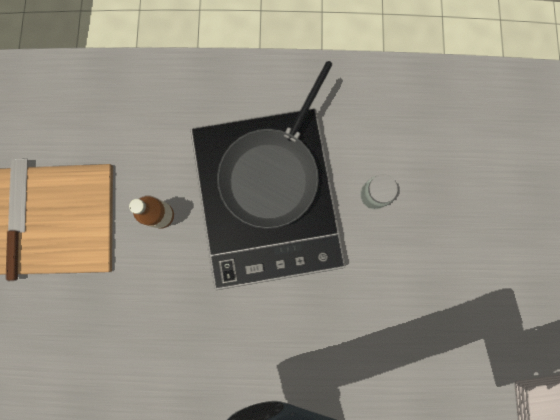

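Run:
```python
import numpy as np
# fit cooker pose to top-view points
L=np.array([[-.167,.112],[-.157,.053],[-.157,-.006],[-.157,-.05],[-.157,-.102]])
W=np.array([[.4811,.1505],[.5044,.0938],[.5089,.032],[.5199,-.0136],[.5244,-.0635]])
l=L-L.mean(0);w=W-W.mean(0)
a=np.arctan2((l[:,0]*w[:,1]-l[:,1]*w[:,0]).sum(),(l*w).sum())
R=np.array([[np.cos(a),-np.sin(a)],[np.sin(a),np.cos(a)]]);t=W.mean(0)-R@L.mean(0)
print(np.degrees(a),t,(L@R.T+t).round(4),(L@R.T+t-W).round(4).tolist())
```

```text
8.630800398554621 [0.66514955 0.06231648] [[ 0.4832  0.148 ]
 [ 0.502   0.0912]
 [ 0.5108  0.0328]
 [ 0.5174 -0.0107]
 [ 0.5252 -0.0621]] [[0.0021, -0.0025], [-0.0024, -0.0026], [0.0019, 0.0008], [-0.0025, 0.0029], [0.0008, 0.0014]]
```

The top view shows the panel facing the robot: rocker at about (row 270, col 227), heat (268,254), minus (264,280), plus (261,300), timer (257,323). The bottle is left of the cooker, the jar right of it, and the pan handle points away. The network points match this. I'll shut the jaws and move over the panel for a wrist look.

```bash
python3 -m jog '[{"tx":3.15,"ty":-3.28,"jaw":0},{"tx":3.15,"ty":-3.28,"jaw":0},{"tx":3.15,"ty":-3.28,"jaw":0},{"tx":3.15,"ty":-3.28,"jaw":0},{"tx":3.15,"ty":-3.28,"jaw":0},{"tx":3.15,"ty":-3.28,"jaw":0},{"tx":3.15,"ty":-3.28,"jaw":0},{"tx":3.15,"ty":-3.28,"jaw":0}]'
python3 -m jog '[{"tx":3.15,"ty":-3.28,"jaw":0},{"tx":3.15,"ty":-3.28,"jaw":0},{"tx":3.15,"ty":-3.28,"jaw":0},{"tx":3.15,"ty":-3.28,"jaw":0},{"tx":3.15,"ty":-3.28,"jaw":0},{"tx":3.15,"ty":-3.28,"roll":0.145,"jaw":0},{"roll":0.145,"jaw":0},{"jaw":0}]'
python3 - <<'E'
from h import *
s=read_state();c=capture("wrist");T=pose(c,s)
print(s["position"],s["tcp_rot"],T[:3,3],s["opening"])
Z=dict(main_switch_near_end=.067,heat_key_top=.065,minus_key_top=.065,plus_key_top=.065,timer_key_top=.065)
for t,z in Z.items():
    for r in landmark_of("wrist",t)[:2]: print(t,round(r["p"],2),np.round(r["point"],1),atz(c,T,r["point"],z).round(4))
save("w1.png",c["img"])
E
```

```text
[ 0.26723948 -0.56496305  0.2415547 ] [[ 9.04001545e-01  4.27529187e-01  1.80148530e-05]
 [ 4.27529187e-01 -9.04001545e-01  1.70636047e-06]
 [ 1.70149738e-05  6.15932295e-06 -1.00000000e+00]] [ 0.34428306 -0.52955172  0.38487002] 0.9999451833755072$[0]: bad value
$[0]: bad value
```

View pics/w1.png

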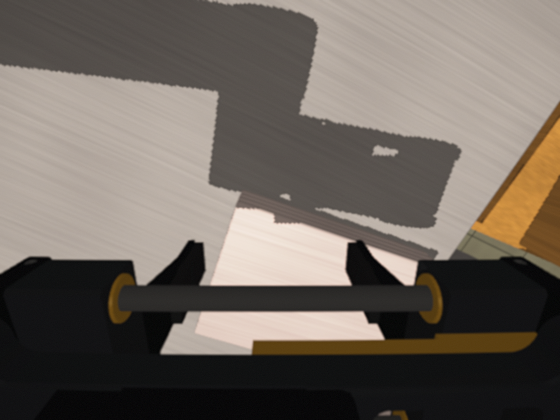

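The move was refused, so the arm hasn't moved: the wrist picture shows only the table, the arm's shadow and the open fingers at row ~260. I'll retry with all the fields filled in.

```bash
python3 -m jog '[{"tx":3.15,"ty":-3.28,"tz":0.0,"roll":0.0,"jaw":0.0}]'; python3 -c "
from rig import read_state;s=read_state();print(s['time_s'],s['position'])"
```

```text
time_s: 1.4
position: [0.2807, -0.527, 0.2418]
tcp_rot: [[0.906, 0.424, 0.001], [0.424, -0.906, -0.007], [-0.002, 0.007, -1.0]]
force: [0.9, 0.6, 0.2]
opening: 0.965
grasp_force: 0.0
1.4 [ 0.28069126 -0.52704489  0.24178438]
```

```bash
python3 -m jog '[{"tx":3.15,"ty":-3.28,"tz":0.0,"roll":0.0,"jaw":0.0},{"tx":3.15,"ty":-3.28,"tz":0.0,"roll":0.0,"jaw":0.0},{"tx":3.15,"ty":-3.28,"tz":0.0,"roll":0.0,"jaw":0.0},{"tx":3.15,"ty":-3.28,"tz":0.0,"roll":0.0,"jaw":0.0},{"tx":3.15,"ty":-3.28,"tz":0.0,"roll":0.0,"jaw":0.0},{"tx":3.15,"ty":-3.28,"tz":0.0,"roll":0.0,"jaw":0.0},{"tx":3.15,"ty":-3.28,"tz":0.0,"roll":0.0,"jaw":0.0},{"tx":3.15,"ty":-3.28,"tz":0.0,"roll":0.0,"jaw":0.0}]'
python3 -m jog '[{"tx":3.15,"ty":-3.28,"tz":0.0,"roll":0.0,"jaw":0.0},{"tx":3.15,"ty":-3.28,"tz":0.0,"roll":0.0,"jaw":0.0},{"tx":3.15,"ty":-3.28,"tz":0.0,"roll":0.0,"jaw":0.0},{"tx":3.15,"ty":-3.28,"tz":0.0,"roll":0.0,"jaw":0.0},{"tx":3.15,"ty":-3.28,"tz":0.0,"roll":0.145,"jaw":0.0},{"tx":0.0,"ty":0.0,"tz":0.0,"roll":0.145,"jaw":0.0},{"tx":0.0,"ty":0.0,"tz":0.0,"roll":0.0,"jaw":0.0},{"tx":0.0,"ty":0.0,"tz":0.0,"roll":0.0,"jaw":0.0}]'
cat > w.py <<'E'
from h import *
import sys
s=read_state();c=capture("wrist");T=pose(c,s)
print(s["time_s"],s["position"],s["tcp_rot"],T[:3,3],s["opening"])
Z=dict(main_switch_near_end=.067,main_switch=.0625,heat_key_top=.065,minus_key_top=.065,plus_key_top=.065,timer_key_top=.065)
for t,z in Z.items():
    for r in landmark_of("wrist",t)[:2]: print(t,round(r["p"],2),np.round(r["point"],1),atz(c,T,r["point"],z).round(4))
save(sys.argv[1],c["img"])
E
python3 w.py w2.png
```

```text
time_s: 2.2
position: [0.3978, -0.1753, 0.2419]
tcp_rot: [[0.904, 0.427, 0.001], [0.427, -0.904, -0.001], [0.001, 0.001, -1.0]]
force: [0.7, -0.1, -0.2]
opening: 0.265
grasp_force: 0.0
time_s: 3.0
position: [0.4681, 0.0339, 0.2416]
tcp_rot: [[0.986, 0.169, -0.0], [0.169, -0.986, -0.0], [-0.0, 0.0, -1.0]]
force: [-0.1, 0.4, 0.1]
opening: 0.003
grasp_force: 0.0
3.0 [0.46812802 0.03394492 0.24158247] [[ 9.85580025e-01  1.69209929e-01 -1.21400561e-04]
 [ 1.69209900e-01 -9.85580012e-01 -2.22337334e-04]
 [-1.57271651e-04  1.98589058e-04 -9.99999968e-01]] [0.55209563 0.04752671 0.38488305] 0.002880325835621625
main_switch_near_end 0.97 [168.  177.4] [0.4761 0.1428 0.067 ]Traceback (most recent call last):
  File "w.py", line 7, in <module>
    for r in landmark_of("wrist",t)[:2]: print(t,round(r["p"],2),np.round(r["point"],1),atz(c,T,r["point"],z).round(4))
             ~~~~~~~~~~~^^^^^^^^^^^
ValueError: it knows: cooker, heat_key_top, main_switch_near_end, minus_key_top, oil_bottle, pan, plus_key_top, salt_jar, timer_key_top
```

```bash
sed -i 's/main_switch=.0625,//' w.py; python3 w.py w2.png
```

```text
3.1 [0.46809001 0.0333278  0.24158099] [[ 9.86010196e-01  1.66684955e-01 -1.39377612e-04]
 [ 1.66684944e-01 -9.86010204e-01 -8.48962552e-05]
 [-1.51578676e-04  6.04764237e-05 -9.99999987e-01]] [0.55209656 0.0466762  0.38488202] 0.006563901148630021
heat_key_top 0.64 [155.3 229.4] [0.4991 0.0878 0.065 ]
minus_key_top 0.79 [155.6 280.6] [0.5079 0.033  0.065 ]
plus_key_top 0.7 [153.6 326.3] [ 0.5183 -0.0155  0.065 ]
plus_key_top 0.43 [157.6 232. ] [0.4971 0.0848 0.065 ]
timer_key_top 0.72 [155.9 366.7] [ 0.5232 -0.0595  0.065 ]
```

View pics/w2.png

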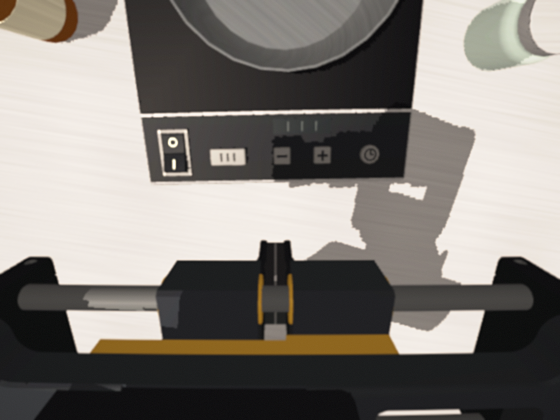

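The wrist view shows the panel clearly: rocker frame rows 130–175, cols 160–188 with the stroke on its near half at (163,174), heat key (157,228), minus (156,282), plus (155,322), timer (154,370), and the closed fingertips at (245,275). I'll segment the key outlines for sub-pixel centres and fit the cooker pose.

```bash
cat > fit.py <<'E'
from h import *
from scipy.optimize import least_squares
L=np.array([[-.167,.112],[-.157,.053],[-.157,-.006],[-.157,-.05],[-.157,-.102]])
def fit(W):
    f=lambda p:((L@np.array([[np.cos(p[2]),np.sin(p[2])],[-np.sin(p[2]),np.cos(p[2])]])+p[:2]-W)).ravel()
    r=least_squares(f,[.665,.06,.15],loss="soft_l1",f_scale=.002); p=r.x
    print("pose",p[:2].round(4),np.degrees(p[2]).round(2),"res mm",(r.fun*0+f(p)).reshape(-1,2).round(4).tolist()); print((f(p).reshape(-1,2)+W).round(4).tolist()); return p
E
python3 - <<'E'
from fit import *
s=read_state();c=capture("wrist");T=pose(c,s)
names=["main_switch_near_end","heat_key_top","minus_key_top","plus_key_top","timer_key_top"];Z=[.067]+[.065]*4
px=[(163,174),(157,228),(155.7,282),(155,322),(154,370)]
for t in ["main_switch","heat_key","minus_key","plus_key","timer_key"]:
    for r in trace("wrist",t)[:1]:
        print(t,round(r["p"],2),r["bbox"],np.argwhere(r["pixels"]).mean(0).round(1))
fit(np.array([atz(c,T,p,z)[:2] for p,z in zip(px,Z)]))
im=cv2.resize(c["img"][110:195,135:420],None,fx=2.8,fy=2.8,interpolation=cv2.INTER_CUBIC); save("w3.png",im)
E
```

```text
main_switch 0.63 [161.8, 132.3, 21.9, 41.2] [153.4 174. ]
heat_key 0.44 [314.7, 146.9, 19.5, 18.8] [154.4 321.4]
minus_key 0.66 [273.3, 149.9, 20.0, 12.0] [154.9 281.1]
plus_key 0.49 [314.2, 146.7, 14.6, 22.6] [154.7 321.2]
timer_key 0.78 [356.1, 144.3, 23.9, 20.5] [153.3 368.9]
pose [0.6628 0.0639] 9.58 res mm [[-0.0021, 0.0], [0.0019, 0.0007], [0.0008, 0.0002], [0.0002, -0.0005], [-0.0009, -0.0004]]
[[0.4795, 0.1465], [0.4992, 0.09], [0.509, 0.0318], [0.5163, -0.0115], [0.525, -0.0628]]
```

View pics/w3.png

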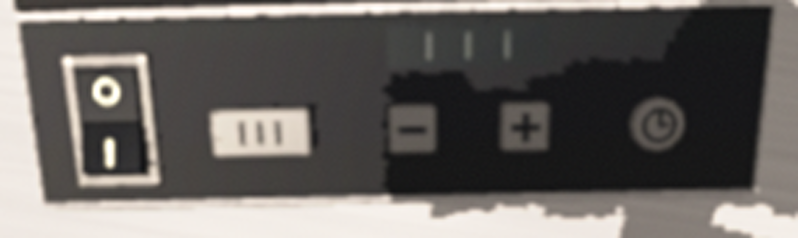

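Key outlines match the fit (tool yaw is already 9.6°, equal to the cooker's). Next, move above the rocker's near end and come down to hover.

```bash
python3 -m jog '[{"tx":0.94,"ty":-3.66,"tz":0.0,"roll":0.0,"jaw":0.0},{"tx":0.94,"ty":-3.66,"tz":0.0,"roll":0.0,"jaw":0.0},{"tx":0.94,"ty":-3.66,"tz":0.0,"roll":0.0,"jaw":0.0},{"tx":0.0,"ty":0.0,"tz":4.5,"roll":0.0,"jaw":0.0},{"tx":0.0,"ty":0.0,"tz":4.5,"roll":0.0,"jaw":0.0},{"tx":0.0,"ty":0.0,"tz":4.3,"roll":0.0,"jaw":0.0},{"tx":0.0,"ty":0.0,"tz":0.0,"roll":0.0,"jaw":0.0},{"tx":0.0,"ty":0.0,"tz":0.0,"roll":0.0,"jaw":0.0}]'
python3 - <<'E'
from fit import *
s=read_state();c=capture("wrist");T=pose(c,s)
print(s["time_s"],s["position"].__repr__(),s["force"])
p=(.6628,.0639,np.radians(9.58));R=np.array([[np.cos(p[2]),-np.sin(p[2])],[np.sin(p[2]),np.cos(p[2])]])
print("local tip",R.T@(np.array(s["position"])[:2]-p[:2]))
for t in ["main_switch_near_end","heat_key_top","minus_key_top","plus_key_top"]:
    for r in landmark_of("wrist",t)[:1]: print(t,round(r["p"],2),np.round(r["point"],1),atz(c,T,r["point"],.065)[:2].round(4))
save("w4.png",c["img"])
E
```

```text
time_s: 4.5
position: [0.4777, 0.1471, 0.1084]
tcp_rot: [[0.986, 0.166, -0.002], [0.166, -0.986, -0.0], [-0.002, -0.0, -1.0]]
force: [0.9, -0.2, 0.5]
opening: 0.004
grasp_force: 0.0
4.5 array([0.47770626, 0.14705276, 0.1083984 ]) [ 0.87379545 -0.17539784  0.47903266]
local tip [-0.16867379  0.11279727]
main_switch_near_end 0.96 [243.5 277.3] [0.4754 0.1443]
heat_key_top 0.57 [225.  363.4] [0.4987 0.0885]
minus_key_top 0.97 [227.5 442.7] [0.5058 0.0336]
plus_key_top 0.77 [225.3 508. ] [ 0.5149 -0.0116]
```

View pics/w4.png

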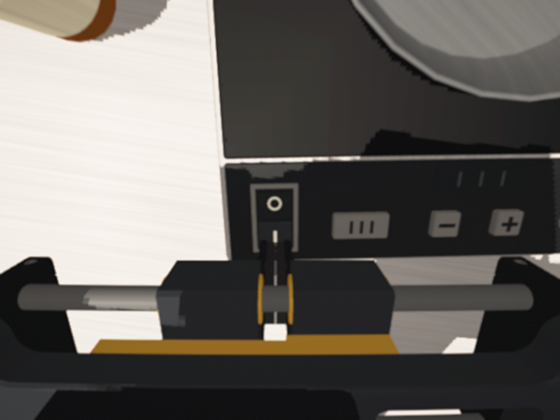

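The rocker (col 275) lines up with the closed fingertips, which hover over its near half at row ~240. I'll lower onto it gently, watching the force.

```bash
python3 -m jog '[{"tx":0.0,"ty":0.0,"tz":1.1,"roll":0.0,"jaw":0.0},{"tx":0.0,"ty":0.0,"tz":0.9,"roll":0.0,"jaw":0.0},{"tx":0.0,"ty":0.0,"tz":0.2,"roll":0.0,"jaw":0.0},{"tx":0.0,"ty":0.0,"tz":0.2,"roll":0.0,"jaw":0.0},{"tx":0.0,"ty":0.0,"tz":0.1,"roll":0.0,"jaw":0.0},{"tx":0.0,"ty":0.0,"tz":0.0,"roll":0.0,"jaw":0.0}]'
python3 -m jog '[{"tx":0.0,"ty":0.0,"tz":0.1,"roll":0.0,"jaw":0.0},{"tx":0.0,"ty":0.0,"tz":0.0,"roll":0.0,"jaw":0.0}]'
python3 -m jog '[{"tx":0.0,"ty":0.0,"tz":0.1,"roll":0.0,"jaw":0.0},{"tx":0.0,"ty":0.0,"tz":0.0,"roll":0.0,"jaw":0.0}]'
```

```text
time_s: 5.35
position: [0.4775, 0.147, 0.0833]
tcp_rot: [[0.986, 0.166, -0.001], [0.166, -0.986, -0.0], [-0.001, -0.0, -1.0]]
force: [0.1, -0.3, 0.3]
opening: 0.0
grasp_force: 0.0
time_s: 5.55
position: [0.4777, 0.147, 0.0825]
tcp_rot: [[0.986, 0.166, -0.0], [0.166, -0.986, 0.0], [-0.0, -0.0, -1.0]]
force: [-0.5, -0.8, -0.2]
opening: 0.006
grasp_force: 0.2
time_s: 5.75
position: [0.4777, 0.1471, 0.0817]
tcp_rot: [[0.986, 0.166, -0.0], [0.166, -0.986, 0.0], [-0.0, -0.0, -1.0]]
force: [-1.0, 0.2, 3.1]
opening: 0.003
grasp_force: 1.8
```

```bash
python3 -m jog '[{"tx":0.0,"ty":0.0,"tz":0.1,"roll":0.0,"jaw":0.0},{"tx":0.0,"ty":0.0,"tz":0.0,"roll":0.0,"jaw":0.0}]'
python3 -m jog '[{"tx":0.0,"ty":0.0,"tz":0.1,"roll":0.0,"jaw":0.0},{"tx":0.0,"ty":0.0,"tz":0.0,"roll":0.0,"jaw":0.0}]'
```

```text
time_s: 5.95
position: [0.4778, 0.1471, 0.0809]
tcp_rot: [[0.986, 0.166, 0.0], [0.166, -0.986, 0.0], [0.0, -0.0, -1.0]]
force: [-1.6, -0.8, 6.1]
opening: 0.005
grasp_force: 3.1
time_s: 6.15
position: [0.4778, 0.1471, 0.0802]
tcp_rot: [[0.986, 0.166, 0.0], [0.166, -0.986, 0.0], [0.0, -0.0, -1.0]]
force: [-3.2, -0.7, 9.4]
opening: 0.011
grasp_force: 4.7
```

Force is past the stop level. Lift off and check whether it stayed on.

```bash
python3 -m jog '[{"tx":0.0,"ty":0.0,"tz":-1.5,"roll":0.0,"jaw":0.0},{"tx":0.0,"ty":0.0,"tz":-2.0,"roll":0.0,"jaw":0.0},{"tx":-2.0,"ty":0.0,"tz":-1.5,"roll":0.0,"jaw":0.0},{"tx":0.0,"ty":0.0,"tz":0.0,"roll":0.0,"jaw":0.0}]'
python3 - <<'E'
from fit import *
s=read_state();c=capture("wrist");T=pose(c,s)
print(s["time_s"],s["position"],s["force"])
for t in ["main_switch_near_end","heat_key_top","minus_key_top","plus_key_top","timer_key_top"]:
    for r in landmark_of("wrist",t)[:1]: print(t,round(r["p"],2),np.round(r["point"],1),atz(c,T,r["point"],.065)[:2].round(4))
a=cv2.resize(c["img"][120:270,200:560],None,fx=2.2,fy=2.2,interpolation=cv2.INTER_CUBIC); save("w5.png",a)
E
```

```text
time_s: 6.55
position: [0.4566, 0.1437, 0.1306]
tcp_rot: [[0.986, 0.166, -0.0], [0.166, -0.986, 0.0], [-0.0, -0.0, -1.0]]
force: [-0.5, -0.1, 0.2]
opening: 0.007
grasp_force: 0.0
6.55 [0.45657647 0.14374047 0.13058159] [-0.47611461 -0.08525609  0.22671099]
main_switch_near_end 0.82 [203.3 277.5] [0.4765 0.1444]
heat_key_top 0.95 [189.9 357.6] [0.4964 0.088 ]
minus_key_top 0.66 [188.9 435. ] [0.5066 0.0314]
plus_key_top 0.83 [185.7 492.6] [ 0.5162 -0.0108]
```

View pics/w5.png

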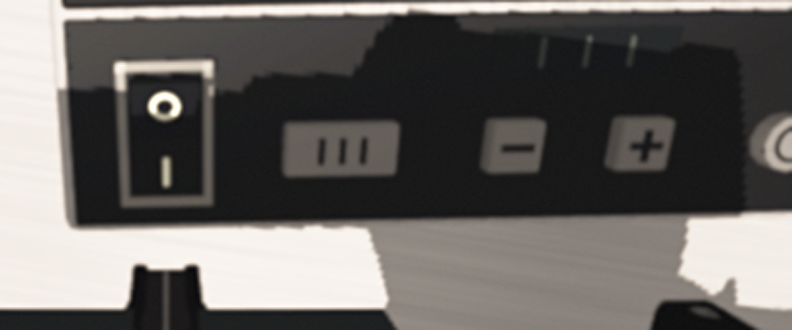

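The crop shows the keys unmoved and the rocker free of the fingers, with stroke at about (198,275.5) and ring at (168,274). I'll check the tilt numerically using the ring–stroke parallax before (off) and now.

Run:
```python
from h import *
c=capture("wrist");s=read_state();a=np.radians(9.58)
R=np.array([[np.cos(a),-np.sin(a)],[np.sin(a),np.cos(a)]]);p=np.array([.6628,.0639])
s1=dict(s);s1["position"]=[0.46809,.03333,.24158];s1["tcp_rot"]=[[.986010,.166685,-.000139],[.166685,-.98601,-.000085],[-.000152,.00006,-1]]
for n,st,ring,strk in [("before",s1,(142.9,172.5),(164.6,174.3)),("now",s,(167.7,274.1),(198.2,275.5))]:
    T=pose(c,st)
    for h in [("off",-1),("on",1)]:
        # ring side is +x: off -> ring low, stroke high
        g=R.T@(atz(c,T,ring,.064+h[1]*.002)[:2]-p); k=R.T@(atz(c,T,strk,.064-h[1]*.002)[:2]-p)
        print(n,h[0],"ring",g.round(4),"stroke",k.round(4),"sep",np.round(g[0]-k[0],4))
```

```text
before off ring [-0.1442  0.1125] stroke [-0.1672  0.1116] sep 0.023
before on ring [-0.1438  0.1112] stroke [-0.1679  0.113 ] sep 0.0241
now off ring [-0.1419  0.1124] stroke [-0.1637  0.1115] sep 0.0218
now on ring [-0.1412  0.1124] stroke [-0.1649  0.1115] sep 0.0237
```

Run:
```python
from fit import *
b=cv2.cvtColor(cv2.imread("pics/scene1.png"),cv2.COLOR_BGR2RGB);c=capture("scene");d=c["img"]
t=capture("top");tb=cv2.cvtColor(cv2.imread("pics/top1.png"),cv2.COLOR_BGR2RGB)
z=lambda i,f:cv2.resize(i,(390,290),interpolation=cv2.INTER_CUBIC)
A=np.hstack([z(b[155:192,325:375],8),z(d[155:192,325:375],8)])
B=np.hstack([z(tb[252:289,205:255],8),z(t["img"][252:289,205:255],8)])
save("cmp.png",np.vstack([A,B]))
s=read_state();c=capture("wrist");T=pose(c,s)
px=[(198.2,275.5),(188.2,355),(186.8,433.6),(185.9,491.4)];Z=[.062,.065,.065,.065]
a=np.radians(9.58);R=np.array([[np.cos(a),-np.sin(a)],[np.sin(a),np.cos(a)]])
for q,h in zip(px,Z):
    w=atz(c,T,q,h)[:2];print(w.round(4),(R.T@(w-[.6628,.0639])).round(4))
```

```text
[0.4814 0.1464] [-0.1652  0.1115]
[0.4993 0.0906] [-0.1568  0.0536]
[0.5099 0.0338] [-0.1558 -0.0042]
[ 0.5178 -0.0087] [-0.1551 -0.0475]
```

View pics/cmp.png

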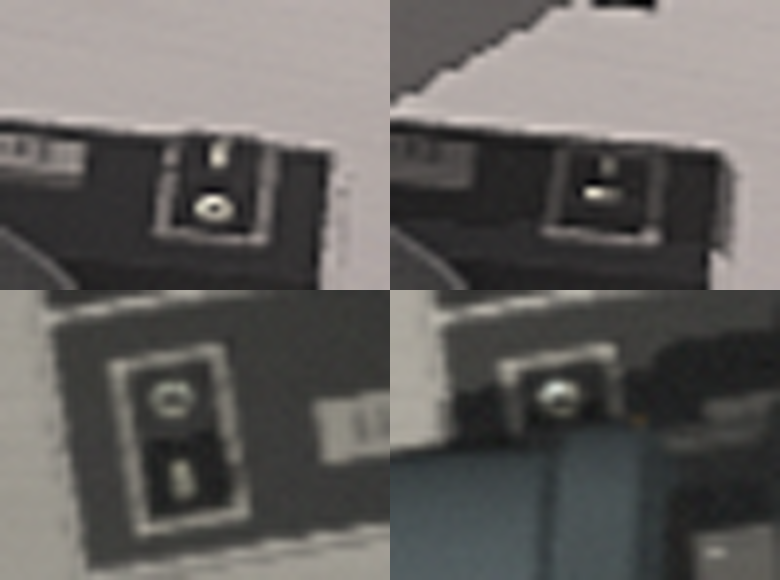

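The scene crops (left before, right now) show the far half (ring) raised and foreshortened, and the stroke dropped inside the frame. The rocker is fully on, and nothing else moved. Next is the heating key.

```bash
python3 -m jog '[{"tx":1.65,"ty":3.0,"tz":0.0,"roll":0.0,"jaw":0.0},{"tx":1.65,"ty":3.0,"tz":0.0,"roll":0.0,"jaw":0.0},{"tx":0.0,"ty":0.0,"tz":2.0,"roll":0.0,"jaw":0.0},{"tx":0.0,"ty":0.0,"tz":1.9,"roll":0.0,"jaw":0.0},{"tx":0.0,"ty":0.0,"tz":0.0,"roll":0.0,"jaw":0.0},{"tx":0.0,"ty":0.0,"tz":0.0,"roll":0.0,"jaw":0.0}]'
```

```text
time_s: 7.65
position: [0.5004, 0.0901, 0.0903]
tcp_rot: [[0.986, 0.166, -0.001], [0.166, -0.986, 0.0], [-0.001, -0.0, -1.0]]
force: [0.0, 0.2, 0.7]
opening: 0.003
grasp_force: 0.0
```

```bash
python3 -m jog '[{"tx":0.0,"ty":0.0,"tz":0.6,"roll":0.0,"jaw":0.0},{"tx":0.0,"ty":0.0,"tz":0.15,"roll":0.0,"jaw":0.0},{"tx":0.0,"ty":0.0,"tz":0.15,"roll":0.0,"jaw":0.0},{"tx":0.0,"ty":0.0,"tz":0.0,"roll":0.0,"jaw":0.0},{"tx":0.0,"ty":0.0,"tz":0.0,"roll":0.0,"jaw":0.0}]'
```

```text
time_s: 8.15
position: [0.5013, 0.0902, 0.0822]
tcp_rot: [[0.986, 0.166, 0.002], [0.166, -0.986, 0.0], [0.002, 0.0, -1.0]]
force: [0.7, 0.7, 4.4]
opening: -0.0
grasp_force: 2.3
```

```bash
python3 -m jog '[{"tx":0.0,"ty":0.0,"tz":0.15,"roll":0.0,"jaw":0.0},{"tx":0.0,"ty":0.0,"tz":0.0,"roll":0.0,"jaw":0.0}]'
```

```text
time_s: 8.35
position: [0.5012, 0.0902, 0.0807]
tcp_rot: [[0.986, 0.166, 0.002], [0.166, -0.986, 0.0], [0.002, 0.0, -1.0]]
force: [0.9, 2.1, 6.6]
opening: 0.006
grasp_force: 3.5
```

Heating key pressed 3.3 mm at 6.6 N. Lift, move over minus with clearance, and hover over plus.

```bash
python3 -m jog '[{"tx":0.0,"ty":0.0,"tz":-2.0,"roll":0.0,"jaw":0.0},{"tx":0.0,"ty":0.0,"tz":-2.0,"roll":0.0,"jaw":0.0},{"tx":0.0,"ty":3.4,"tz":0.0,"roll":0.0,"jaw":0.0},{"tx":0.0,"ty":3.4,"tz":0.0,"roll":0.0,"jaw":0.0},{"tx":0.0,"ty":3.4,"tz":0.0,"roll":0.0,"jaw":0.0},{"tx":0.0,"ty":0.0,"tz":0.0,"roll":0.0,"jaw":0.0},{"tx":0.0,"ty":0.0,"tz":0.0,"roll":0.0,"jaw":0.0}]'
python3 - <<'E'
from h import *
s=read_state();c=capture("wrist");T=pose(c,s);print(s["position"])
for t in ["heat_key_top","minus_key_top","plus_key_top","timer_key_top"]:
    for r in landmark_of("wrist",t)[:1]: print(t,round(r["p"],2),np.round(r["point"],1),atz(c,T,r["point"],.065)[:2].round(4))
save("w6.png",c["img"])
E
```

```text
time_s: 9.05
position: [0.517, -0.0111, 0.1197]
tcp_rot: [[0.986, 0.164, -0.002], [0.164, -0.986, 0.001], [-0.001, -0.001, -1.0]]
force: [0.0, -0.2, -0.1]
opening: 0.005
grasp_force: 0.0
[ 0.51697468 -0.0110716   0.11968616]
heat_key_top 0.89 [237.  137.5] [0.4976 0.0878]
minus_key_top 0.64 [237.5 212.7] [0.5064 0.0328]
plus_key_top 0.95 [235.4 273.1] [ 0.5153 -0.0107]
timer_key_top 0.85 [233.7 345.5] [ 0.5252 -0.0627]
```

View pics/w6.png

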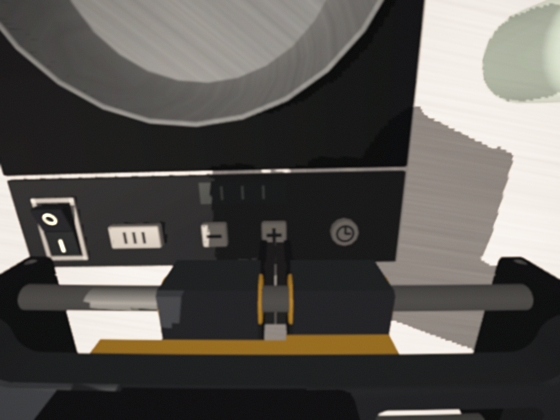

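The picture shows the plus key at (234,274), in line with the fingertips. The other keys are up and the rocker is visibly tilted on at (230,55). Press plus.

```bash
python3 -m jog '[{"tx":0.0,"ty":0.0,"tz":1.5,"roll":0.0,"jaw":0.0},{"tx":0.0,"ty":0.0,"tz":1.4,"roll":0.0,"jaw":0.0},{"tx":0.0,"ty":0.0,"tz":0.6,"roll":0.0,"jaw":0.0},{"tx":0.0,"ty":0.0,"tz":0.15,"roll":0.0,"jaw":0.0},{"tx":0.0,"ty":0.0,"tz":0.15,"roll":0.0,"jaw":0.0},{"tx":0.0,"ty":0.0,"tz":0.15,"roll":0.0,"jaw":0.0},{"tx":0.0,"ty":0.0,"tz":0.0,"roll":0.0,"jaw":0.0},{"tx":0.0,"ty":0.0,"tz":0.0,"roll":0.0,"jaw":0.0}]'
```

```text
time_s: 10.1
position: [0.5168, -0.0097, 0.0813]
tcp_rot: [[0.986, 0.166, -0.001], [0.166, -0.986, 0.001], [-0.001, -0.001, -1.0]]
force: [-2.1, 4.2, 6.0]
opening: 0.004
grasp_force: 3.0
```

Plus went down 2.7 mm at 6 N. Lift clear, back off, and check.

```bash
python3 -m jog '[{"tx":0.0,"ty":0.0,"tz":-2.0,"roll":0.0,"jaw":0.0},{"tx":0.0,"ty":0.0,"tz":-4.0,"roll":0.0,"jaw":0.0},{"tx":-1.5,"ty":0.0,"tz":-4.0,"roll":0.0,"jaw":0.0},{"tx":-2.0,"ty":0.0,"tz":-4.0,"roll":0.0,"jaw":0.0},{"tx":-2.0,"ty":0.0,"tz":0.0,"roll":0.0,"jaw":0.0},{"tx":0.0,"ty":0.0,"tz":0.0,"roll":0.0,"jaw":0.0}]'
python3 - <<'E'
from h import *
s=read_state();c=capture("wrist");T=pose(c,s);print(s["position"],s["force"])
for t in ["main_switch_near_end","heat_key_top","minus_key_top","plus_key_top","timer_key_top"]:
    for r in landmark_of("wrist",t)[:1]: print(t,round(r["p"],2),np.round(r["point"],1),atz(c,T,r["point"],.065)[:2].round(4))
save("w7.png",cv2.resize(c["img"][60:260],None,fx=1.4,fy=1.4,interpolation=cv2.INTER_CUBIC))
E
```

```text
time_s: 10.7
position: [0.4617, -0.0198, 0.222]
tcp_rot: [[0.986, 0.166, 0.001], [0.166, -0.986, -0.001], [0.001, 0.001, -1.0]]
force: [-0.9, 0.8, 0.2]
opening: 0.006
grasp_force: 0.0
[ 0.46172708 -0.01978061  0.22200764] [-0.8814948   0.79584161  0.16040531]
main_switch_near_end 0.96 [158.1 121. ] [0.4755 0.142 ]
heat_key_top 0.67 [144.1 173.3] [0.4983 0.0894]
minus_key_top 0.61 [146.3 229.4] [0.5053 0.0331]
plus_key_top 0.83 [145.1 278.1] [ 0.5145 -0.0152]
timer_key_top 0.82 [143.9 325.7] [ 0.5236 -0.0623]
```

View pics/w7.png

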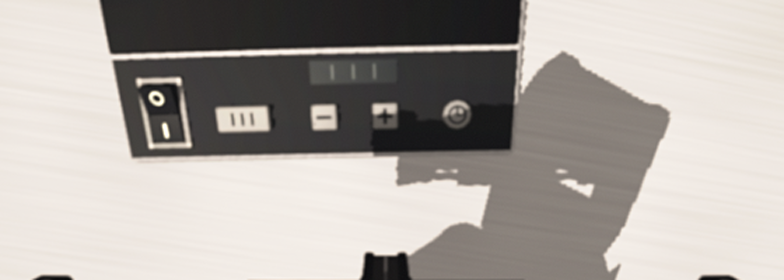

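The last picture shows the rocker still tipped on (at about (112,163)), all keys up, the cooker where it was, and the gripper clear. Handing in.

```bash
python3 -c "
from rig import hand_in;print(hand_in())"
```

```text
the job is handed in; nothing more can be done
None
```

I handed the job in: the rocker is tipped on and stayed there, then the heating key and the plus key were each tapped at about 6–7 N and came back up, with the cooker where it stood and no other key touched. The cameras show no heating indicator, so I have no direct sign that the pan is heating.

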